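# Find the full tin of cellar powder by its weight

## Task

Press the pedal of the green powder caddy all the way down to its stop so that the lid springs open. The three closed tins inside look the same: lift them one after another, compare their weights to find the full one, which is the heaviest, and leave the other two standing upright in the caddy. Finish while holding the heaviest tin up in the gripper, upright and still, with its base about 20 cm above the counter, clear of the caddy and the other tins, and without knocking over the wine glass or a tin on the way.

Things in the scene. Friction and masses are not known exactly. Their poses are not given: they have to be found in the camera images.
- caddy: green metal box fixed to the counter, 120 (x) x 296 (y) mm: base 68 mm high, lid adds 54 mm. Walls and floor 4 mm. Two dividers as high as the base make three compartments 92 (y) x 112 (x) mm, centres at y = 96, 0, -96 mm, a tin in each, its top 46 mm above the base's rim. Origin: centre of the underside; -x is its front (pedal, towards the robot), y along its length, z up
- caddy_lid (a joint): angle of the sprung lid, rad: 0 shut and latched, 1.75 fully open. It hinges on the base's back top edge, is held shut until the pedal is about two thirds down, then springs open by itself in about two seconds and stays open, leaning back behind the box; its front edge rises from the box's front face
- pedal (a joint): angle of the steel pedal, rad: 0 up at rest, 0.30 fully down on its stop. The spring pushes back at the tread with about 5 N at rest, 12 N at the stop, and lifts it again when let go. Its hinge runs along the caddy's y axis at caddy x = -72 mm, 40 mm above the counter
- pedal_tread (a point): centre of the top of the pedal's ribbed tread, 44 (x) x 80 (y) mm, 90 mm in front of the caddy's front face and 44 mm above the counter at rest, 78 mm from the hinge; it sinks 23 mm to the stop
- tin_a: one of three identical-looking closed metal tins (pale label, blue bands): upright cylinder 60 mm in diameter, 110 mm tall, fixed flat lid. Origin: centre of its underside, z up. None weighs over 0.7 kg; the full one is at least 0.15 kg heavier than either other. Which is full and where it stands changes from run to run
- tin_b: one of three identical-looking closed metal tins (pale label, blue bands): upright cylinder 60 mm in diameter, 110 mm tall, fixed flat lid. Origin: centre of its underside, z up. None weighs over 0.7 kg; the full one is at least 0.15 kg heavier than either other. Which is full and where it stands changes from run to run
- tin_c: one of three identical-looking closed metal tins (pale label, blue bands): upright cylinder 60 mm in diameter, 110 mm tall, fixed flat lid. Origin: centre of its underside, z up. None weighs over 0.7 kg; the full one is at least 0.15 kg heavier than either other. Which is full and where it stands changes from run to run
- tasting_glass_b: loose empty stemmed wine glass standing to the right of the caddy, 81 mm in diameter, 202 mm tall; origin: centre of its foot

How it is judged:
By the outcome, as a careful person would: the job done as asked, in the order asked, and still so for the second after the job is handed in, while the arm keeps its last pose, push and grip.
It also fails if it takes over 64 s, if anything falls off the work surface, if the arm or the gripper's body presses on something with over 40 N, if the wrist force passes 120 N, or if a joint passes its speed limit or range.

## Robot

A 7-joint arm with a two-finger parallel gripper is mounted at the origin on a cart in front of the work surface, level with it; the furniture and walls round the work are solid. World frame = base frame: x ahead of the robot, y to its left, z up, the work surface at z = 0. Lengths are in m, angles in rad, forces in N, time in s.
With the tool pointing down it reaches from about 0.425 to 0.925 m from the base axis. Payload 6.8 kg.
Tool frame: the origin (TCP) lies midway between the tips of the shut fingers; the grasp point (between the pads) lies 19 mm behind it; z points along the fingers, y is the line along which they close (so a half turn about z gives the same grasp; the last joint's range is limited). The gripper opens to 85 mm and grips with 20 to 120 N. Pads are 22 mm wide; open, the fingers measure 114 mm over their backs; the gripper's body (76 mm by 85 mm) begins 54 mm behind the grasp point. The pads swing forward as they close: fully open they stand 13 mm farther back than shut.
Start: joints at [-0.108, 0.477, 0.022, 1.555, -0.011, 1.109, -0.083], TCP at [0.675, 0, 0.231] pointing down, gripper open.
Joint ranges: [-2.96, 2.96], [-0.34, 2.1], [-1.41, 1.46], [0.24, 2.44], [-1.37, 4.51], [0.17, 1.92], [-2.96, 2.96]. Speed limits (rad/s): [2.39, 2.39, 3.14, 3.14, 3.14, 3.14, 3.14].

## Interface

Orientations are given as a unit quaternion [w, x, y, z].
In Python, from station import bot gives the robot as it stands.
- The arm moves only by the tool jog_arm, never from a script. Its argument "rows" is a list of rows, each an object of numbers: "fingers": the finger opening in mm, from 0 to 85.4; "x", "y", "z": the shift along the tool's x, y, z in mm; "ax", "ay", "az": the turn, a rotation vector about the tool's x, y, z in degrees. A call has exactly 8 rows; each row shifts and turns the commanded pose from where the row before left it, along the tool's axes as they then stand; what a row does not reach is not made up. A row lasts 1/10 s, in which the tool goes at most 50 mm and 8.59 degrees, less where a joint would pass 70% of its speed; a pose out of reach is approached as far as the arm can. A call with a gripper value outside its range is refused whole. The fingers move at their own pace and stop on an object; "force" is the grip in N (left out, the last holds). Time passes only in rows, so rows that do not move let the fingers close, or fill a call up. It gives the time, the measured TCP pose, the force, the opening and the grip force at its end, in the units of the state.
- bot.get_obs(): the state, without advancing time (a new reading comes with each control period).
- bot.read_camera(name): name is "scene" or "side" or "wrist"; returns a dict with "pixels" (384x512x3 uint8, red, green, blue), "vertical_fov" (degrees; the focal length in pixels is half the picture's height over the tangent of half this angle, whatever the lens; pixels are square), "cx", "cy" (the principal point, pixels), "world_from_camera" (4x4, takes a point from camera to world coordinates). Camera axes: x right, y down, z forward; pixel columns grow to the right and rows downward; lengths in m; the calibration is good to about 2 mm. A picture is of the moment at which its call begins. There is no depth.
- bot.hand_in(): hands the job in; it is judged then, once.
The state is a dict: "t": time; "q": joint angles; "joint_vel": joint speeds; "joint_torque": joint torques, N m; "eef_pos": TCP position; "tool_rot": TCP orientation; "contact_force": force on the tool from outside, world axes, zero at the start; "torque": the same for the moment, N m; "gripper_width": opening from 0.0 (shut) to 1.0 (fully open); "grasp_force": force on a finger pad.
Only numpy, scipy, OpenCV 4.12 (cv2) and the standard library are available. Lean on these libraries where they do the work, as an engineer would, in place of code of your own. Each camera call takes 0.05 s, during which the arm holds its last target. There are 200 camera calls.

## Working session

There is one attempt and no reset: what is moved stays moved. The work goes in short steps, Python scripts to look and compute and a tool call to move; the robot and the scene stay as the last step left them, time stands still between calls to the robot, and variables do not carry over. Pictures are saved under pics/ and viewed, at most 10 in all, crops included, and the job is handed in when it is done.

Besides the shell and the picture viewer there is one more tool, called after "Call:" as a command line: name --argument value ..., lists and objects as JSON in quotes. jog_arm: Moves the arm, as the interface text tells. Its arguments: {"type":"object","properties":{"rows":{"type":"array","items":{"type":"object","properties":{"fingers":{"type":"number"},"x":{"type":"number"},"y":{"type":"number"},"z":{"type":"number"},"ax":{"type":"number"},"ay":{"type":"number"},"az":{"type":"number"}}}},"force":{"type":"number"}},"required":["rows"]}

```bash
mkdir -p pics; cat > h.py <<'E'
import numpy as np, cv2
from station import bot
from scipy.spatial.transform import Rotation as R
def cam(n,save=None):
    c=bot.read_camera(n); p=np.array(c["pixels"])
    if save: cv2.imwrite(f"pics/{save}.png",p[:,:,::-1])
    return c,p
def ray(c,u,v):
    f=192/np.tan(np.radians(c["vertical_fov"])/2); T=np.array(c["world_from_camera"])
    d=T[:3,:3]@np.array([(u-c["cx"])/f,(v-c["cy"])/f,1]); return T[:3,3],d/np.linalg.norm(d)
def onz(c,u,v,z):
    o,d=ray(c,u,v); return o+d*(z-o[2])/d[2]
def proj(c,P):
    f=192/np.tan(np.radians(c["vertical_fov"])/2); T=np.linalg.inv(np.array(c["world_from_camera"]))
    q=T[:3,:3]@np.array(P)+T[:3,3]; return c["cx"]+f*q[0]/q[2], c["cy"]+f*q[1]/q[2]
E
python3 - <<'E'
from h import *
ims=[]
for n in ["scene","side","wrist"]:
    c,p=cam(n,n+"0"); print(n,c["vertical_fov"],np.round(c["world_from_camera"],3).tolist())
    ims.append(p)
o=bot.get_obs(); print({k:np.round(v,3).tolist() for k,v in o.items()})
E
```

```text
scene 47.49062993119485 [[-0.038, 0.723, -0.689, 1.221], [0.999, 0.027, -0.027, -0.17], [-0.001, -0.69, -0.724, 0.784], [0.0, 0.0, 0.0, 1.0]]
side 50.660901942930764 [[0.527, 0.746, -0.407, 0.913], [0.85, -0.468, 0.242, -0.407], [-0.01, -0.474, -0.881, 0.82], [0.0, 0.0, 0.0, 1.0]]
wrist 70.23544640393419 [[1.0, 0.0, -0.001, 0.675], [-0.0, -0.951, -0.31, 0.08], [-0.001, 0.31, -0.951, 0.373], [0.0, 0.0, 0.0, 1.0]]
{'t': 0.15, 'q': [-0.108, 0.478, 0.022, 1.556, -0.012, 1.109, -0.083], 'joint_vel': [-0.001, -0.002, 0.001, -0.004, 0.0, 0.001, 0.0], 'joint_torque': [0.002, -59.692, 1.609, -28.149, 0.013, 0.007, 0.0], 'eef_pos': [0.675, -0.0, 0.231], 'tool_rot': [-0.0, 0.707, 0.707, -0.001], 'contact_force': [0.356, 0.449, -0.405], 'torque': [-0.095, 0.028, 0.021], 'grasp_force': 0.0, 'gripper_width': 1.005}
```

View pics/scene0.png

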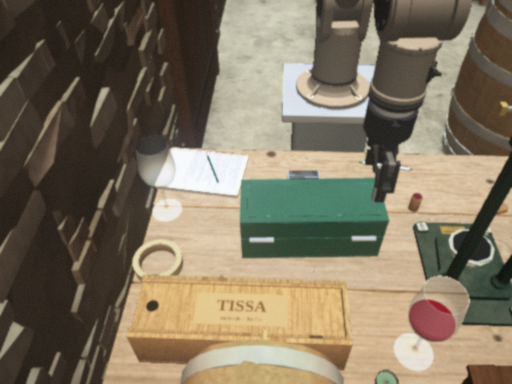

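View pics/side0.png

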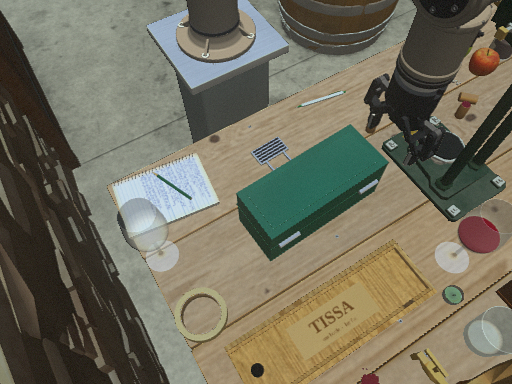

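View pics/wrist0.png

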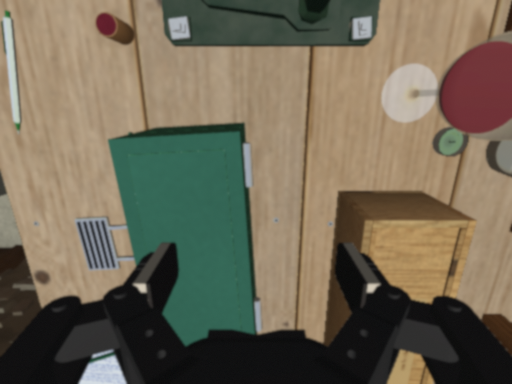

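The scene and side views show the caddy roughly aligned with the world. Its lid top spans side pixels (238,193), (352,129), (388,163) and (272,253). The pedal tread is at side (270,151) and wrist (97,244). The empty glass stands at about scene (167,210), on the -y side.

```bash
python3 - <<'E'
from h import *
def get(n):
    c,p=cam(n); 
    hsv=cv2.cvtColor(p,cv2.COLOR_RGB2HSV); m=cv2.inRange(hsv,(65,110,45),(90,255,255))
    k,l,s,_=cv2.connectedComponentsWithStats(m); i=1+np.argmax(s[1:,4]); 
    cn=max(cv2.findContours((l==i).astype(np.uint8),0,2)[0],key=cv2.contourArea)
    return c,p,cv2.approxPolyDP(cv2.convexHull(cn),4,True)[:,0]
cs={}
for n in ["scene","side","wrist"]:
    c,p,a=get(n); cs[n]=(c,p); print(n)
    for u,v in a: print((int(u),int(v)),np.round(onz(c,u,v,.122),3)[:2],np.round(onz(c,u,v,0),3)[:2])
print("tread wrist",onz(cs["wrist"][0],97,244,.044),"side",onz(cs["side"][0],270,151,.044))
for uv in [(167,210)]: print("glass",onz(cs["scene"][0],*uv,0.003), onz(cs["side"][0],162,256,0.003))
E
```

```text
scene
(355, 218) [ 0.653 -0.012] [0.548 0.018]
(306, 221) [ 0.664 -0.109] [ 0.561 -0.098]
(296, 213) [ 0.644 -0.129] [ 0.537 -0.121]
(298, 206) [ 0.625 -0.124] [ 0.515 -0.116]
(339, 201) [ 0.608 -0.04 ] [ 0.495 -0.016]
side
(387, 161) [0.658 0.052] [0.613 0.132]
(333, 210) [ 0.689 -0.108] [ 0.65  -0.056]
(272, 239) [ 0.678 -0.24 ] [ 0.637 -0.211]
(237, 194) [ 0.561 -0.247] [ 0.5   -0.219]
(349, 125) [0.543 0.044] [0.479 0.122]
wrist
(238, 125) [0.659 0.061] [0.651 0.051]
(253, 333) [ 0.671 -0.176] [ 0.669 -0.3  ]
(186, 346) [ 0.591 -0.195] [ 0.551 -0.329]
(163, 316) [ 0.569 -0.151] [ 0.517 -0.263]
(137, 263) [ 0.549 -0.082] [ 0.487 -0.16 ]
(110, 141) [0.541 0.047] [0.476 0.03 ]
(153, 131) [0.582 0.056] [0.536 0.044]
tread wrist [ 0.45919158 -0.10235331  0.044     ] side [ 0.46466195 -0.10675039  0.044     ]
glass [ 0.54195925 -0.42825874  0.003     ] [ 0.54639382 -0.43071937  0.003     ]
```

Call:
jog_arm --rows '[{"fingers": 0,"x": -18,"y": -36},{"fingers": 0,"x": -18,"y": -36},{"fingers": 0,"x": -18,"y": -36},{"fingers": 0,"x": -18,"y": -36},{"fingers": 0,"x": -18,"y": -36},{"fingers": 0,"x": -18,"y": -36},{"fingers": 0,"z": 30},{"fingers": 0,"z": 30}]' --force 40

```text
invalid input
```

Call:
jog_arm --rows '[{"fingers": 0,"x": -18,"y": -36,"z": 0,"ax": 0,"ay": 0,"az": 0},{"fingers": 0,"x": -18,"y": -36,"z": 0,"ax": 0,"ay": 0,"az": 0},{"fingers": 0,"x": -18,"y": -36,"z": 0,"ax": 0,"ay": 0,"az": 0},{"fingers": 0,"x": -18,"y": -36,"z": 0,"ax": 0,"ay": 0,"az": 0},{"fingers": 0,"x": -18,"y": -36,"z": 0,"ax": 0,"ay": 0,"az": 0},{"fingers": 0,"x": -18,"y": -36,"z": 0,"ax": 0,"ay": 0,"az": 0},{"fingers": 0,"x": 0,"y": 0,"z": 30,"ax": 0,"ay": 0,"az": 0},{"fingers": 0,"x": 0,"y": 0,"z": 30,"ax": 0,"ay": 0,"az": 0}]' --force 40

```text
t: 1.1
eef_pos: [0.459, -0.1089, 0.172]
tool_rot: [0.001, 0.708, 0.706, 0.001]
contact_force: [0.6, -0.4, 0.3]
gripper_width: -0.001
grasp_force: 0.0
```

Call:
jog_arm --rows '[{"fingers": 0,"x": 0,"y": 0,"z": 35,"ax": 0,"ay": 0,"az": 0},{"fingers": 0,"x": 0,"y": 0,"z": 35,"ax": 0,"ay": 0,"az": 0},{"fingers": 0,"x": 0,"y": 0,"z": 35,"ax": 0,"ay": 0,"az": 0},{"fingers": 0,"x": 0,"y": 0,"z": 15,"ax": 0,"ay": 0,"az": 0},{"fingers": 0,"x": 0,"y": 0,"z": 8,"ax": 0,"ay": 0,"az": 0},{"fingers": 0,"x": 0,"y": 0,"z": 8,"ax": 0,"ay": 0,"az": 0},{"fingers": 0,"x": 0,"y": 0,"z": 8,"ax": 0,"ay": 0,"az": 0},{"fingers": 0,"x": 0,"y": 0,"z": 6,"ax": 0,"ay": 0,"az": 0}]'

```text
t: 1.9
eef_pos: [0.4599, -0.1078, 0.0222]
tool_rot: [0.001, 0.707, 0.707, 0.001]
contact_force: [-2.1, 1.4, 11.1]
gripper_width: -0.002
grasp_force: 5.7
```

Push slightly further to make sure it reaches the stop.

Call:
jog_arm --rows '[{"fingers": 0,"x": 0,"y": 0,"z": 2,"ax": 0,"ay": 0,"az": 0},{"fingers": 0,"x": 0,"y": 0,"z": 2,"ax": 0,"ay": 0,"az": 0},{"fingers": 0,"x": 0,"y": 0,"z": 1,"ax": 0,"ay": 0,"az": 0},{"fingers": 0,"x": 0,"y": 0,"z": 1,"ax": 0,"ay": 0,"az": 0},{"fingers": 0,"x": 0,"y": 0,"z": 0,"ax": 0,"ay": 0,"az": 0},{"fingers": 0,"x": 0,"y": 0,"z": 0,"ax": 0,"ay": 0,"az": 0},{"fingers": 0,"x": 0,"y": 0,"z": 0,"ax": 0,"ay": 0,"az": 0},{"fingers": 0,"x": 0,"y": 0,"z": 0,"ax": 0,"ay": 0,"az": 0}]'

```text
t: 2.7
eef_pos: [0.4609, -0.1078, 0.0199]
tool_rot: [0.001, 0.707, 0.707, 0.002]
contact_force: [-14.0, 5.5, 54.3]
gripper_width: -0.002
grasp_force: 28.0
```

Call:
jog_arm --rows '[{"fingers": 0,"x": 0,"y": 0,"z": -10,"ax": 0,"ay": 0,"az": 0},{"fingers": 0,"x": 0,"y": 0,"z": -30,"ax": 0,"ay": 0,"az": 0},{"fingers": 0,"x": 0,"y": 0,"z": -35,"ax": 0,"ay": 0,"az": 0},{"fingers": 0,"x": 0,"y": 0,"z": -35,"ax": 0,"ay": 0,"az": 0},{"fingers": 85,"x": 0,"y": 0,"z": -35,"ax": 0,"ay": 0,"az": 0},{"fingers": 85,"x": 0,"y": 0,"z": -35,"ax": 0,"ay": 0,"az": 0},{"fingers": 85,"x": 0,"y": 0,"z": -35,"ax": 0,"ay": 0,"az": 0},{"fingers": 85,"x": 0,"y": 0,"z": -35,"ax": 0,"ay": 0,"az": 0}]'

```text
t: 3.5
eef_pos: [0.4591, -0.1081, 0.268]
tool_rot: [0.001, 0.707, 0.707, 0.001]
contact_force: [1.1, -0.2, -0.3]
gripper_width: 0.682
grasp_force: 0.0
```

Call:
jog_arm --rows '[{"fingers": 85,"x": 0,"y": 0,"z": -20,"ax": 0,"ay": 0,"az": 0},{"fingers": 85,"x": 0,"y": 0,"z": 0,"ax": 0,"ay": 0,"az": 0},{"fingers": 85,"x": 0,"y": 0,"z": 0,"ax": 0,"ay": 0,"az": 0},{"fingers": 85,"x": 0,"y": 0,"z": 0,"ax": 0,"ay": 0,"az": 0},{"fingers": 85,"x": 0,"y": 0,"z": 0,"ax": 0,"ay": 0,"az": 0},{"fingers": 85,"x": 0,"y": 0,"z": 0,"ax": 0,"ay": 0,"az": 0},{"fingers": 85,"x": 0,"y": 0,"z": 0,"ax": 0,"ay": 0,"az": 0},{"fingers": 85,"x": 0,"y": 0,"z": 0,"ax": 0,"ay": 0,"az": 0}]'

```text
t: 4.3
eef_pos: [0.4589, -0.108, 0.285]
tool_rot: [-0.0, 0.707, 0.707, -0.0]
contact_force: [0.2, 1.0, -0.1]
gripper_width: 0.996
grasp_force: 0.0
```

```bash
python3 - <<'E'
from h import *
a=cam("side")[1];b=cam("wrist")[1]
cv2.imwrite("pics/s1.png",a[:,:,::-1]);cv2.imwrite("pics/w1.png",b[:,:,::-1])
E
```

```text
(no output)
```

View pics/s1.png

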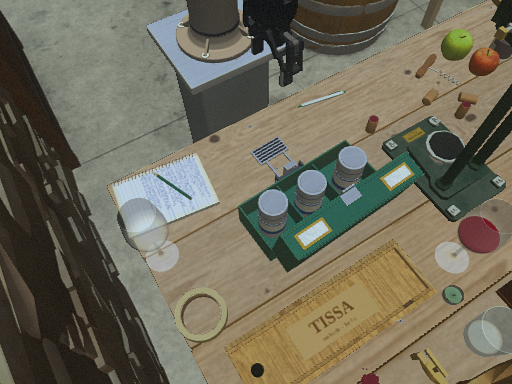

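View pics/w1.png

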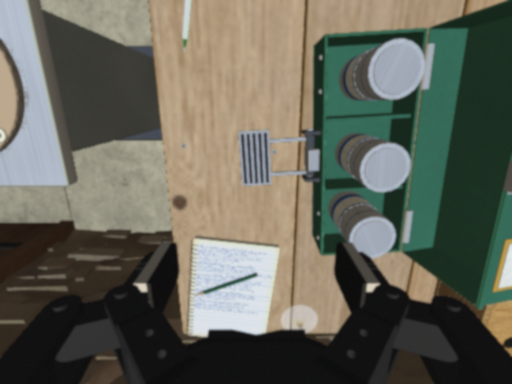

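The lid is open and all three tins stand upright. Their tops are at about wrist (397,68), (384,165), (371,236) and side (352,156), (311,181), (273,203).

```bash
python3 - <<'E'
from h import *
c,p=cam("wrist"); hsv=cv2.cvtColor(p,cv2.COLOR_RGB2HSV)
for u,v in [(397,68),(384,165),(371,236)]: print(hsv[v,u])
m=cv2.inRange(hsv,(90,0,130),(140,50,255))
cv2.imwrite("pics/m.png",m)
m=cv2.morphologyEx(m,cv2.MORPH_OPEN,np.ones((9,9)))
for cn in cv2.findContours(m,0,2)[0]:
    if cv2.contourArea(cn)<900: continue
    e=cv2.fitEllipse(cn); print(np.round(e[0]),np.round(e[1]),cv2.contourArea(cn),np.round(onz(c,*e[0],.114),4))
s,_=cam("side")
for uv in [(352,156),(311,181),(273,203)]: print(onz(s,*uv,.114).round(3))
th=np.radians(3.8);
for y in (.096,0,-.096): print(.610-np.sin(th)*y,-.098+np.cos(th)*y)
E
```

```text
[109  30 184]
[108  32 186]
[109  30 184]
[233. 294.] [ 73. 104.] 5711.0 [ 0.4272 -0.2784  0.114 ]
[373. 236.] [39. 45.] 1345.0 [ 0.6087 -0.19    0.114 ]
[385. 167.] [46. 53.] 1894.0 [ 0.6104 -0.1002  0.114 ]
[397.  69.] [55. 63.] 2706.5 [0.6077 0.0061 0.114 ]
[ 32. 138.] [ 50. 230.] 6277.0 [ 0.2048 -0.066   0.114 ]
[0.607 0.004 0.114]
[ 0.611 -0.103  0.114]
[ 0.612 -0.195  0.114]
0.6036377055616 -0.0022110590439632094
0.61 -0.098
0.6163622944384 -0.1937889409560368
```

Call:
jog_arm --rows '[{"fingers": 76,"x": -21,"y": 38,"z": 0,"ax": 0,"ay": 0,"az": 0},{"fingers": 76,"x": -21,"y": 38,"z": 0,"ax": 0,"ay": 0,"az": 0},{"fingers": 76,"x": -21,"y": 38,"z": 0,"ax": 0,"ay": 0,"az": 0},{"fingers": 76,"x": -21,"y": 38,"z": 0,"ax": 0,"ay": 0,"az": 0},{"fingers": 76,"x": 0,"y": 0,"z": 35,"ax": 0,"ay": 0,"az": 0},{"fingers": 76,"x": 0,"y": 0,"z": 40,"ax": 0,"ay": 0,"az": 0},{"fingers": 76,"x": 0,"y": 0,"z": 40,"ax": 0,"ay": 0,"az": 0},{"fingers": 76,"x": 0,"y": 0,"z": 30,"ax": 0,"ay": 0,"az": 0}]'

```text
t: 5.3
eef_pos: [0.61, -0.1916, 0.1375]
tool_rot: [-0.001, 0.707, 0.707, -0.001]
contact_force: [0.4, 0.4, 0.5]
gripper_width: 0.889
grasp_force: 0.0
```

```bash
python3 - <<'E'
from h import *
o=bot.get_obs(); print(o["eef_pos"],o["gripper_width"])
a=cam("side")[1];b=cam("wrist")[1]
cv2.imwrite("pics/s2.png",np.hstack([a[60:330,150:500],b[60:330]])[:,:800,::-1])
E
```

```text
[ 0.60999562 -0.1916478   0.13751804] 0.8888849023673628
```

View pics/s2.png

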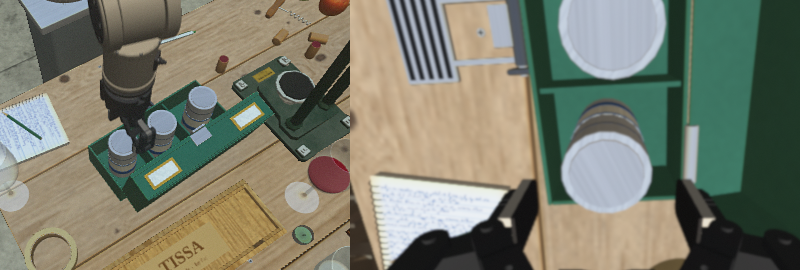

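The gripper is centred on the right-hand tin in x: the pads are at u=538 and 676, and the tin is at 607. Next is to descend and grip.

Call:
jog_arm --rows '[{"fingers": 76,"x": 0,"y": 0,"z": 25,"ax": 0,"ay": 0,"az": 0},{"fingers": 76,"x": 0,"y": 0,"z": 25,"ax": 0,"ay": 0,"az": 0},{"fingers": 76,"x": 0,"y": 0,"z": 15,"ax": 0,"ay": 0,"az": 0},{"fingers": 76,"x": 0,"y": 0,"z": 3,"ax": 0,"ay": 0,"az": 0},{"fingers": 40,"x": 0,"y": 0,"z": 0,"ax": 0,"ay": 0,"az": 0},{"fingers": 40,"x": 0,"y": 0,"z": 0,"ax": 0,"ay": 0,"az": 0},{"fingers": 40,"x": 0,"y": 0,"z": 0,"ax": 0,"ay": 0,"az": 0},{"fingers": 40,"x": 0,"y": 0,"z": 0,"ax": 0,"ay": 0,"az": 0}]' --force 50

```text
t: 6.2
eef_pos: [0.6116, -0.1924, 0.0736]
tool_rot: [0.001, 0.707, 0.707, 0.0]
contact_force: [-1.7, 0.2, 5.5]
gripper_width: 0.694
grasp_force: 54.2
```

Call:
jog_arm --rows '[{"fingers": 40,"x": 0,"y": 0,"z": -8,"ax": 0,"ay": 0,"az": 0},{"fingers": 40,"x": 0,"y": 0,"z": -10,"ax": 0,"ay": 0,"az": 0},{"fingers": 40,"x": 0,"y": 0,"z": -7,"ax": 0,"ay": 0,"az": 0},{"fingers": 40,"x": 0,"y": 0,"z": 0,"ax": 0,"ay": 0,"az": 0},{"fingers": 40,"x": 0,"y": 0,"z": 0,"ax": 0,"ay": 0,"az": 0},{"fingers": 40,"x": 0,"y": 0,"z": 0,"ax": 0,"ay": 0,"az": 0},{"fingers": 40,"x": 0,"y": 0,"z": 0,"ax": 0,"ay": 0,"az": 0},{"fingers": 40,"x": 0,"y": 0,"z": 0,"ax": 0,"ay": 0,"az": 0}]'

```text
t: 7.0
eef_pos: [0.6108, -0.1919, 0.0969]
tool_rot: [-0.0, 0.707, 0.707, -0.0]
contact_force: [0.0, 0.4, -1.4]
gripper_width: 0.694
grasp_force: 54.0
```

```bash
cat > w.py <<'E'
from h import *
f=[]
for i in range(4):
    cam("wrist"); o=bot.get_obs(); f.append(o["contact_force"])
print(np.round(f,2).tolist(),np.mean(f,0),np.round(o["eef_pos"],4),o["grasp_force"])
E
python3 w.py
```

```text
[[0.11, 0.23, -1.93], [-0.6, 0.09, -2.31], [0.77, -0.45, -2.83], [0.62, 0.66, -2.74]] [ 0.22584843  0.13211356 -2.45050088] [ 0.611  -0.192   0.0972] 54.029190816072514
```

Call:
jog_arm --rows '[{"fingers": 40,"x": 0,"y": 0,"z": 8,"ax": 0,"ay": 0,"az": 0},{"fingers": 40,"x": 0,"y": 0,"z": 8,"ax": 0,"ay": 0,"az": 0},{"fingers": 40,"x": 0,"y": 0,"z": 5,"ax": 0,"ay": 0,"az": 0},{"fingers": 40,"x": 0,"y": 0,"z": 3,"ax": 0,"ay": 0,"az": 0},{"fingers": 40,"x": 0,"y": 0,"z": 0,"ax": 0,"ay": 0,"az": 0},{"fingers": 76,"x": 0,"y": 0,"z": 0,"ax": 0,"ay": 0,"az": 0},{"fingers": 76,"x": 0,"y": 0,"z": 0,"ax": 0,"ay": 0,"az": 0},{"fingers": 76,"x": 0,"y": 0,"z": 0,"ax": 0,"ay": 0,"az": 0}]'

```text
t: 8.0
eef_pos: [0.6113, -0.192, 0.0733]
tool_rot: [0.0, 0.707, 0.707, 0.0]
contact_force: [-0.1, -0.9, 0.6]
gripper_width: 0.892
grasp_force: 0.0
```

Call:
jog_arm --rows '[{"fingers": 76,"x": 0,"y": 0,"z": -15,"ax": 0,"ay": 0,"az": 0},{"fingers": 76,"x": 0,"y": 0,"z": -25,"ax": 0,"ay": 0,"az": 0},{"fingers": 76,"x": 0,"y": 0,"z": -35,"ax": 0,"ay": 0,"az": 0},{"fingers": 76,"x": 30,"y": 0,"z": 0,"ax": 0,"ay": 0,"az": 0},{"fingers": 76,"x": 31,"y": 0,"z": 0,"ax": 0,"ay": 0,"az": 0},{"fingers": 76,"x": 30,"y": 0,"z": 0,"ax": 0,"ay": 0,"az": 0},{"fingers": 76,"x": 0,"y": 0,"z": 0,"ax": 0,"ay": 0,"az": 0},{"fingers": 76,"x": 0,"y": 0,"z": 0,"ax": 0,"ay": 0,"az": 0}]'

```text
t: 8.8
eef_pos: [0.6115, -0.1004, 0.1493]
tool_rot: [0.0, 0.706, 0.708, 0.0]
contact_force: [-0.3, 0.4, 0.6]
gripper_width: 0.894
grasp_force: 0.0
```

Call:
jog_arm --rows '[{"fingers": 76,"x": 0,"y": 0,"z": 25,"ax": 0,"ay": 0,"az": 0},{"fingers": 76,"x": 0,"y": 0,"z": 30,"ax": 0,"ay": 0,"az": 0},{"fingers": 76,"x": 0,"y": 0,"z": 17,"ax": 0,"ay": 0,"az": 0},{"fingers": 76,"x": 0,"y": 0,"z": 3,"ax": 0,"ay": 0,"az": 0},{"fingers": 40,"x": 0,"y": 0,"z": 0,"ax": 0,"ay": 0,"az": 0},{"fingers": 40,"x": 0,"y": 0,"z": 0,"ax": 0,"ay": 0,"az": 0},{"fingers": 40,"x": 0,"y": 0,"z": 0,"ax": 0,"ay": 0,"az": 0},{"fingers": 40,"x": 0,"y": 0,"z": 0,"ax": 0,"ay": 0,"az": 0}]' --force 50

```text
t: 9.6
eef_pos: [0.6113, -0.1017, 0.0742]
tool_rot: [0.001, 0.707, 0.707, 0.0]
contact_force: [-1.7, -1.5, 1.4]
gripper_width: 0.692
grasp_force: 55.0
```

Call:
jog_arm --rows '[{"fingers": 40,"x": 0,"y": 0,"z": -8,"ax": 0,"ay": 0,"az": 0},{"fingers": 40,"x": 0,"y": 0,"z": -10,"ax": 0,"ay": 0,"az": 0},{"fingers": 40,"x": 0,"y": 0,"z": -7,"ax": 0,"ay": 0,"az": 0},{"fingers": 40,"x": 0,"y": 0,"z": 0,"ax": 0,"ay": 0,"az": 0},{"fingers": 40,"x": 0,"y": 0,"z": 0,"ax": 0,"ay": 0,"az": 0},{"fingers": 40,"x": 0,"y": 0,"z": 0,"ax": 0,"ay": 0,"az": 0},{"fingers": 40,"x": 0,"y": 0,"z": 0,"ax": 0,"ay": 0,"az": 0},{"fingers": 40,"x": 0,"y": 0,"z": 0,"ax": 0,"ay": 0,"az": 0}]'

```text
t: 10.4
eef_pos: [0.6108, -0.101, 0.0979]
tool_rot: [-0.0, 0.707, 0.707, -0.0]
contact_force: [0.1, -0.4, -5.0]
gripper_width: 0.694
grasp_force: 55.5
```

```bash
python3 w.py
```

```text
[[1.15, -0.59, -6.68], [0.3, 0.34, -6.26], [-0.6, -0.76, -5.54], [0.09, 0.05, -5.8]] [ 0.23443831 -0.23949309 -6.0699863 ] [ 0.6109 -0.101   0.0981] 55.512416961137205
```

The middle tin weighs about 6.1 N and the right one about 2.5 N. I'll set this one down and weigh the left tin.

Call:
jog_arm --rows '[{"fingers": 40,"x": 0,"y": 0,"z": 8,"ax": 0,"ay": 0,"az": 0},{"fingers": 40,"x": 0,"y": 0,"z": 8,"ax": 0,"ay": 0,"az": 0},{"fingers": 40,"x": 0,"y": 0,"z": 5,"ax": 0,"ay": 0,"az": 0},{"fingers": 40,"x": 0,"y": 0,"z": 3,"ax": 0,"ay": 0,"az": 0},{"fingers": 40,"x": 0,"y": 0,"z": 0,"ax": 0,"ay": 0,"az": 0},{"fingers": 76,"x": 0,"y": 0,"z": 0,"ax": 0,"ay": 0,"az": 0},{"fingers": 76,"x": 0,"y": 0,"z": 0,"ax": 0,"ay": 0,"az": 0},{"fingers": 76,"x": 0,"y": 0,"z": 0,"ax": 0,"ay": 0,"az": 0}]'

```text
t: 11.4
eef_pos: [0.6118, -0.1011, 0.0749]
tool_rot: [0.001, 0.707, 0.707, 0.001]
contact_force: [0.2, -0.3, -0.2]
gripper_width: 0.887
grasp_force: 0.0
```

Call:
jog_arm --rows '[{"fingers": 76,"x": 0,"y": 0,"z": -15,"ax": 0,"ay": 0,"az": 0},{"fingers": 76,"x": 0,"y": 0,"z": -25,"ax": 0,"ay": 0,"az": 0},{"fingers": 76,"x": 0,"y": 0,"z": -35,"ax": 0,"ay": 0,"az": 0},{"fingers": 76,"x": 35,"y": -1,"z": 0,"ax": 0,"ay": 0,"az": 0},{"fingers": 76,"x": 36,"y": -1,"z": 0,"ax": 0,"ay": 0,"az": 0},{"fingers": 76,"x": 35,"y": -1,"z": 0,"ax": 0,"ay": 0,"az": 0},{"fingers": 76,"x": 0,"y": 0,"z": 0,"ax": 0,"ay": 0,"az": 0},{"fingers": 76,"x": 0,"y": 0,"z": 0,"ax": 0,"ay": 0,"az": 0}]'

```text
t: 12.2
eef_pos: [0.6084, 0.006, 0.1505]
tool_rot: [0.0, 0.706, 0.708, 0.001]
contact_force: [0.6, -0.7, 0.5]
gripper_width: 0.886
grasp_force: 0.0
```

Call:
jog_arm --rows '[{"fingers": 76,"x": 0,"y": 0,"z": 25,"ax": 0,"ay": 0,"az": 0},{"fingers": 76,"x": 0,"y": 0,"z": 30,"ax": 0,"ay": 0,"az": 0},{"fingers": 76,"x": 0,"y": 0,"z": 17,"ax": 0,"ay": 0,"az": 0},{"fingers": 76,"x": 0,"y": 0,"z": 3,"ax": 0,"ay": 0,"az": 0},{"fingers": 40,"x": 0,"y": 0,"z": 0,"ax": 0,"ay": 0,"az": 0},{"fingers": 40,"x": 0,"y": 0,"z": 0,"ax": 0,"ay": 0,"az": 0},{"fingers": 40,"x": 0,"y": 0,"z": 0,"ax": 0,"ay": 0,"az": 0},{"fingers": 40,"x": 0,"y": 0,"z": 0,"ax": 0,"ay": 0,"az": 0}]' --force 50

```text
t: 13.0
eef_pos: [0.6086, 0.0047, 0.0753]
tool_rot: [0.001, 0.707, 0.707, 0.001]
contact_force: [-1.8, -0.7, 1.7]
gripper_width: 0.69
grasp_force: 54.4
```

Call:
jog_arm --rows '[{"fingers": 40,"x": 0,"y": 0,"z": -8,"ax": 0,"ay": 0,"az": 0},{"fingers": 40,"x": 0,"y": 0,"z": -10,"ax": 0,"ay": 0,"az": 0},{"fingers": 40,"x": 0,"y": 0,"z": -7,"ax": 0,"ay": 0,"az": 0},{"fingers": 40,"x": 0,"y": 0,"z": 0,"ax": 0,"ay": 0,"az": 0},{"fingers": 40,"x": 0,"y": 0,"z": 0,"ax": 0,"ay": 0,"az": 0},{"fingers": 40,"x": 0,"y": 0,"z": 0,"ax": 0,"ay": 0,"az": 0},{"fingers": 40,"x": 0,"y": 0,"z": 0,"ax": 0,"ay": 0,"az": 0},{"fingers": 40,"x": 0,"y": 0,"z": 0,"ax": 0,"ay": 0,"az": 0}]'

```text
t: 13.8
eef_pos: [0.6078, 0.005, 0.0989]
tool_rot: [-0.0, 0.707, 0.707, -0.0]
contact_force: [0.6, -0.0, -3.5]
gripper_width: 0.687
grasp_force: 54.6
```

```bash
python3 w.py
```

```text
[[0.53, 0.95, -4.27], [0.7, -0.19, -3.69], [0.72, 0.1, -2.68], [0.71, -0.84, -3.21]] [ 0.6666753   0.00652235 -3.46381426] [0.6079 0.005  0.0992] 54.580417406978086
```

The left tin is about 3.5 N, so the middle one is the heaviest. I'll put this one back and return to the middle tin.

Call:
jog_arm --rows '[{"fingers": 40,"x": 0,"y": 0,"z": 8,"ax": 0,"ay": 0,"az": 0},{"fingers": 40,"x": 0,"y": 0,"z": 8,"ax": 0,"ay": 0,"az": 0},{"fingers": 40,"x": 0,"y": 0,"z": 5,"ax": 0,"ay": 0,"az": 0},{"fingers": 40,"x": 0,"y": 0,"z": 3,"ax": 0,"ay": 0,"az": 0},{"fingers": 40,"x": 0,"y": 0,"z": 0,"ax": 0,"ay": 0,"az": 0},{"fingers": 76,"x": 0,"y": 0,"z": 0,"ax": 0,"ay": 0,"az": 0},{"fingers": 76,"x": 0,"y": 0,"z": 0,"ax": 0,"ay": 0,"az": 0},{"fingers": 76,"x": 0,"y": 0,"z": 0,"ax": 0,"ay": 0,"az": 0}]'

```text
t: 14.8
eef_pos: [0.6085, 0.005, 0.0755]
tool_rot: [0.0, 0.707, 0.707, 0.0]
contact_force: [-0.0, -0.1, 0.3]
gripper_width: 0.889
grasp_force: 0.0
```

Call:
jog_arm --rows '[{"fingers": 76,"x": 0,"y": 0,"z": -15,"ax": 0,"ay": 0,"az": 0},{"fingers": 76,"x": 0,"y": 0,"z": -25,"ax": 0,"ay": 0,"az": 0},{"fingers": 76,"x": 0,"y": 0,"z": -35,"ax": 0,"ay": 0,"az": 0},{"fingers": 76,"x": -35,"y": 1,"z": 0,"ax": 0,"ay": 0,"az": 0},{"fingers": 76,"x": -36,"y": 1,"z": 0,"ax": 0,"ay": 0,"az": 0},{"fingers": 76,"x": -35,"y": 1,"z": 0,"ax": 0,"ay": 0,"az": 0},{"fingers": 76,"x": 0,"y": 0,"z": 0,"ax": 0,"ay": 0,"az": 0},{"fingers": 76,"x": 0,"y": 0,"z": 0,"ax": 0,"ay": 0,"az": 0}]'

```text
t: 15.6
eef_pos: [0.6112, -0.102, 0.1514]
tool_rot: [0.0, 0.708, 0.706, 0.0]
contact_force: [0.7, -0.3, -0.0]
gripper_width: 0.89
grasp_force: 0.0
```

Call:
jog_arm --rows '[{"fingers": 76,"x": 0,"y": 0,"z": 25,"ax": 0,"ay": 0,"az": 0},{"fingers": 76,"x": 0,"y": 0,"z": 30,"ax": 0,"ay": 0,"az": 0},{"fingers": 76,"x": 0,"y": 0,"z": 17,"ax": 0,"ay": 0,"az": 0},{"fingers": 76,"x": 0,"y": 0,"z": 3,"ax": 0,"ay": 0,"az": 0},{"fingers": 40,"x": 0,"y": 0,"z": 0,"ax": 0,"ay": 0,"az": 0},{"fingers": 40,"x": 0,"y": 0,"z": 0,"ax": 0,"ay": 0,"az": 0},{"fingers": 40,"x": 0,"y": 0,"z": 0,"ax": 0,"ay": 0,"az": 0},{"fingers": 40,"x": 0,"y": 0,"z": 0,"ax": 0,"ay": 0,"az": 0}]' --force 60

```text
t: 16.4
eef_pos: [0.6115, -0.1005, 0.0763]
tool_rot: [0.0, 0.707, 0.707, 0.001]
contact_force: [-1.3, 1.9, 1.9]
gripper_width: 0.688
grasp_force: 65.9
```

Call:
jog_arm --rows '[{"fingers": 40,"x": 0,"y": 0,"z": -10,"ax": 0,"ay": 0,"az": 0},{"fingers": 40,"x": 0,"y": 0,"z": -26,"ax": 0,"ay": 0,"az": 0},{"fingers": 40,"x": 0,"y": 0,"z": -30,"ax": 0,"ay": 0,"az": 0},{"fingers": 40,"x": 0,"y": 0,"z": -30,"ax": 0,"ay": 0,"az": 0},{"fingers": 40,"x": 0,"y": 0,"z": -30,"ax": 0,"ay": 0,"az": 0},{"fingers": 40,"x": 0,"y": 0,"z": -30,"ax": 0,"ay": 0,"az": 0},{"fingers": 40,"x": 0,"y": 0,"z": -25,"ax": 0,"ay": 0,"az": 0},{"fingers": 40,"x": 0,"y": 0,"z": -15,"ax": 0,"ay": 0,"az": 0}]'

```text
t: 17.2
eef_pos: [0.6114, -0.1015, 0.2738]
tool_rot: [0.001, 0.707, 0.707, 0.001]
contact_force: [0.3, -0.2, -6.7]
gripper_width: 0.685
grasp_force: 66.7
```

Call:
jog_arm --rows '[{"fingers": 40,"x": 0,"y": -10,"z": 0,"ax": 0,"ay": 0,"az": 0},{"fingers": 40,"x": 0,"y": -25,"z": 0,"ax": 0,"ay": 0,"az": 0},{"fingers": 40,"x": 0,"y": -30,"z": 0,"ax": 0,"ay": 0,"az": 0},{"fingers": 40,"x": 0,"y": -30,"z": 0,"ax": 0,"ay": 0,"az": 0},{"fingers": 40,"x": 0,"y": -25,"z": 0,"ax": 0,"ay": 0,"az": 0},{"fingers": 40,"x": 0,"y": -10,"z": 0,"ax": 0,"ay": 0,"az": 0},{"fingers": 40,"x": 0,"y": 0,"z": 0,"ax": 0,"ay": 0,"az": 0},{"fingers": 40,"x": 0,"y": 0,"z": 0,"ax": 0,"ay": 0,"az": 0}]'

```text
t: 18.0
eef_pos: [0.4813, -0.1009, 0.271]
tool_rot: [0.0, 0.707, 0.707, 0.0]
contact_force: [-0.3, 0.4, -6.3]
gripper_width: 0.68
grasp_force: 66.9
```

```bash
python3 w.py; python3 - <<'E'
from h import *
a=cam("side")[1];b=cam("scene")[1]
cv2.imwrite("pics/s3.png",np.hstack([a[:300,90:490],b[50:350,100:500]])[:,:,::-1])
E
```

```text
[[-0.39, -0.2, -6.25], [0.85, -0.67, -6.03], [0.81, 0.3, -6.47], [0.38, 0.42, -5.41]] [ 0.41222971 -0.03765351 -6.03945543] [ 0.4817 -0.1009  0.2711] 66.9302172632888
```

View pics/s3.png

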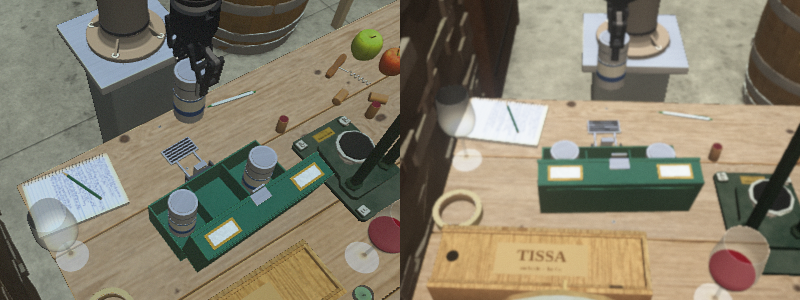

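The middle tin is held upright in front of the caddy, at left-panel pixel (188,95), with its base at about 0.199 m. The other two tins stand upright in the box at (183,210) and (262,165), and the wine glass is standing.

```bash
python3 -c "
from station import bot
o=bot.get_obs();print(o['eef_pos'],o['gripper_width'],abs(o['joint_vel']).max() if hasattr(o['joint_vel'],'max') else o['joint_vel'])
print(bot.hand_in())"
```

```text
[ 0.48149755 -0.10092142  0.27110132] 0.6871880685155873 0.004552506513249548
the job is handed in; nothing more can be done
None
```

I pressed the pedal to its stop so the lid opened, weighed all three tins (right about 2.5 N, middle 6.1 N, left 3.5 N), and handed the job in holding the heaviest, the middle tin, upright and still with its base about 20 cm above the counter, in front of the caddy; the other two tins and the wine glass are still standing.

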